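Raise the embossing press head one notch and load the plate

ROBOT

A 7-joint arm with a two-finger parallel gripper is mounted at the origin on the work surface. World frame = base frame: x ahead of the robot, y to its left, z up, the work surface at z = 0. Lengths are in mm, angles in rad, forces in N, time in s.
With the tool pointing down it reaches from about 425 to 800 mm from the base axis. Payload 8.3 kg.
Tool frame: the origin (TCP) lies on the mounting face of the last link; the fingertips stand 173 mm ahead of it and the grasp point (between the pads) lies 155 mm ahead of it; z points along the fingers, y is the direction in which the jaws open and shut (so a half turn about z gives the same grasp; the last joint's range is limited). The gripper opens to 85 mm and grips with 20 to 120 N. Pads are 22 mm wide; open, the fingers measure 114 mm over their backs; the gripper's body (76 mm by 85 mm) begins 54 mm behind the grasp point. The pads swing forward as they close: fully open they stand 13 mm farther back than shut.
Start: joints at [-1.324, 0.383, 0.016, 1.37, -0.006, 1.388, -0.046], TCP at [190.503, 595.252, 404.679] pointing down, gripper open.
Joint ranges: [-2.95, 2.95], [-0.25, 2.06], [-1.52, 1.56], [0.18, 2.33], [-1.44, 4.58], [0.02, 2.06], [-3.01, 3.01]. Speed limits (rad/s): [2.39, 2.39, 3.01, 3.01, 3.14, 3.14, 3.14].

INTERFACE

Orientations are given as [roll, pitch, yaw] about the fixed x, y, z axes, in that order (R = Rz(yaw) Ry(pitch) Rx(roll)).
In Python, from rig import r gives the robot as it stands. The module is installed in compiled form; this text tells all that it offers.
- The arm moves only by the tool play_rows, never from a script. Its argument "moves" is text: rows parted by semicolons, each of 5 numbers parted by spaces: the shift along the tool's x, y, z in mm, then the turn about the tool's z in rad, then the closure, from 0 (fully open) to 1 (shut). A call has exactly 8 rows; each row shifts and turns the commanded pose from where the row before left it, along the tool's axes as they then stand; what a row does not reach is not made up. A row lasts 1/10 s, in which the tool goes at most 50 mm and 8.59 degrees, less where a joint would pass 70% of its speed; a pose out of reach is approached as far as the arm can. A call with a gripper value outside its range is refused whole. The fingers move at their own pace and stop on an object; "force" is the grip in N (left out, the last holds). Time passes only in rows, so rows that do not move let the fingers close, or fill a call up. It gives the time, the measured TCP pose, the force and the opening at its end, in the units of the state.
- r.observe(): the state, without advancing time (a new reading comes with each control period).
- r.camera(name): name is "scene" or "top"; returns a dict with "image" (384x512x3 uint8, blue, green, red), "fov_y" (degrees; the focal length in pixels is half the picture's height over the tangent of half this angle, whatever the lens; pixels are square), "cx", "cy" (the principal point, pixels), "view" (4x4, takes a point from world to camera coordinates). Camera axes: x right, y up, looking along -z (the intrinsics and any distortion apply to the point x, -y, -z); pixel columns grow to the right and rows downward; lengths in mm; the calibration is good to about 2 mm. A picture is of the moment at which its call begins. There is no depth.
- r.sign_off(): hands the job in, once; it reports no verdict.
The state is a dict: "t": time; "joints": joint angles; "joint_velocities": joint speeds; "joint_efforts": joint torques, N m; "tool_pos": TCP position; "ee_rot": TCP orientation; "ft_force": force on the tool from outside, world axes, zero at the start; "moment": the same for the moment, N m; "gripper_width": finger opening in mm.
Only numpy, scipy, OpenCV 4.12 (cv2) and the standard library are available. Lean on these libraries where they do the work, as an engineer would, in place of code of your own. Each camera call takes 0.05 s, during which the arm holds its last target.

TASK

Get the small blue bench embossing press ready: lift its head by the orange grip up to the next notch, just one, and let go so that it hangs on its pawl. Then take the plate with the red handle out of its cradle, lay it down flat on the press bed in front of the head, handle towards the robot's side, let go of it, and by its handle slide it under the raised head between the side guides until it is fully home against the back stop. Leave the other two plates, the red thread cone and the glue bottle as they are.

Things in the scene. Friction and masses are not known exactly. Their poses are not given: they have to be found in the camera images.
- press: bench press, fixed. Origin: on the table under the place of the block's centre when a plate is home; x points from the open front into the press, z up. Grey bed 300 x 120 mm, x -170 to +130 mm, top 20 mm over the table. Two side guides on it, 8 mm high, x -35 to +40 mm, inner faces 60 mm apart, flared to about 70 mm at x -58 mm
- back_stop (a point): on the bed's top, at the middle of the front face of the steel back stop (bar 14 mm high), 40 mm in press x from the press origin; axes as the press. The blue column, 50 mm wide and 252 mm high, has its front face 55 mm behind this point and a notched rack on it
- head (a joint): height of the head above its lowest place, m, up positive, starts at 0. It slides vertically, weighs 0.5 to 0.8 kg and sinks if let go between notches. A spring pawl (up to about 4 N extra on the way up) snaps over a ledge at 0.030, 0.060 and 0.090; the head then rests there and cannot be lowered again. Wanted: 0.030; lift some mm past it, well short of 0.060, then let it down on to it
- head_front (a point): middle of the lower front edge of the press head, an aluminium slab 75 (x) x 80 (y) x 25 mm (z) that reaches from here 75 mm towards the column, with arms on to the column 55 mm high. Axes as the press; 30 mm before the press origin, 45 mm over the table (25 mm over the bed) plus the joint value
- lift_bar (a point): orange upright grip on the head's top, 50 long (x) x 18 wide (y) x 45 mm high; moves with the head. This point: centre of its underside, 70 mm over the table plus the joint value, 5 mm behind the press origin in press x; axes as the press. Free above; the column is 90 mm behind it
- plate_red: the embossing plate to load: red handle, round scales on its brass face. Block 80 long (x) x 54 wide (y) x 38 mm high (z), flat handle 85 x 22 x 18 mm thick out of its -x end, at x -40 to -125 mm, z 20 to 38 mm. 0.2 to 0.45 kg, mostly the block. Origin: centre of the block's underside; x away from the handle, z up. Starts level, 14 mm over the table
- red_handle (a point): on the middle line of the red handle at half its thickness, 20 mm from its free end; plate frame x -105, z 29 mm; axes as the plate. The place to hold for sliding, with the gripper clear of the head. In the cradle the handle lies hidden between two cheeks, so there only the block can be gripped, across its 54 mm
- plate_blue: embossing plate, blue handle, short bars on its brass face, alike in size to the red one and in a like cradle. Origin: centre of the block's underside; x away from the handle. Leave it
- plate_yellow: embossing plate, yellow handle, small diamonds on its brass face, alike in size to the red one and in a like cradle. Origin: centre of the block's underside; x away from the handle. Leave it
- cradle_red: fixed wooden cradle of the red plate; the three cradles change places. Base 190 x 84 x 14 mm, x -135 to +55 mm; two handle cheeks 28 mm apart, 12 mm thick, x -125 to -47 mm, tops 66 mm over the table; low strip at x +44 to +52 mm, 24 mm over the table. Origin: on the table under the block's centre, axes as the plate. The block's long sides are free
- cone_red: red thread cone, 56 mm across, 110 mm high, left of the press. Origin: centre of its underside. Bystander
- glue: white bottle with a red cap, 48 mm across, 125 mm high, right of the press. Origin: centre of its underside. Bystander
Not all that is in view belongs to the job. Leave any pink look-alike of the plate_red alone.

How it is judged (in metres and radians):
On the way, in this order (a step that is already met when the one before it is completed fails the run):
1. the head hangs on its pawl in the first notch (joint 26 to 36 mm), the fingers off its grip (value of joint head between 0.026 and 0.036 m and contact force between the fingers and head below 0.3 N), for 0.3 s.
2. the red-handled plate lies flat on the bed in front of the head (origin 50 to 160 mm in front of home), let go of (angle between plate_red's own z axis and vertical below 0.1 rad and z of plate_red in the frame of press between 0.016 and 0.025 m and x of plate_red in the frame of press between -0.16 and -0.05 m and y of plate_red in the frame of press between -0.05 and 0.05 m and contact force between the fingers and plate_red below 0.3 N), for 0.2 s.
At the end, for the whole second after the job is handed in: The head hangs in its first notch (26 to 36 mm above its lowest position) and the red-handled plate lies flat and at rest on the bed under it, within 5 mm of the back stop, within 6 mm of the middle and square within 0.1 rad (value of joint head between 0.026 and 0.036 m and angle between plate_red's own z axis and vertical below 0.1 rad and z of plate_red in the frame of press between 0.016 and 0.025 m and x of plate_red in the frame of press between -0.005 and 0.005 m and y of plate_red in the frame of press between -0.006 and 0.006 m and angle between the x axis of plate_red and the x axis of press, either way round below 0.1 rad and linear speed of plate_red below 0.02 m/s and velocity of joint head between -0.01 and 0.01 m/s); the robot touches nothing.
It fails at once if the blue-handled plate is shifted by more than 20 mm (distance of plate_blue from where it was at the start of the episode above 0.02 m).
It fails at once if the yellow-handled plate is shifted by more than 20 mm (distance of plate_yellow from where it was at the start of the episode above 0.02 m).
It fails at once if the red thread cone is shifted by more than 20 mm (distance of cone_red from where it was at the start of the episode above 0.02 m).
It fails at once if the glue bottle is shifted by more than 20 mm (distance of glue from where it was at the start of the episode above 0.02 m).
It also fails if it takes over 61 s, if anything falls off the work surface, if the arm or the gripper's body presses on something with over 40 N, if the wrist force passes 120 N, or if a joint passes its speed limit or range.

## Working session

There is one attempt and no reset: what is moved stays moved. The work goes in short steps, Python scripts to look and compute and a tool call to move; the robot and the scene stay as the last step left them, time stands still between calls to the robot, and variables do not carry over. Pictures are saved under pics/ and viewed, and the job is handed in when it is done.

Besides the shell and the picture viewer there is one more tool, called as name(argument=value, ...) on one line, values as JSON. play_rows: Moves the arm, as the interface text tells. Its arguments: {"type":"object","properties":{"moves":{"type":"string"},"force":{"type":"number"}},"required":["moves"]}

```bash
mkdir -p pics; python3 - <<'E'
from rig import r
import cv2,numpy as np
s=r.observe();print(s)
for n in("scene","top"):
    c=r.camera(n);cv2.imwrite(f"pics/{n}0.png",c["image"]);print(n,{k:v for k,v in c.items() if k!="image"})
E
```

```text
{'t': 0.0, 'joints': array([-1.32388899,  0.38421121,  0.01638289,  1.37114026, -0.00633438,
        1.38818959, -0.04648201]), 'joint_velocities': array([-0.00205011, -0.00078647,  0.0005071 , -0.00129343, -0.00168794,
       -0.00084149,  0.00019848]), 'joint_efforts': array([-5.41251950e-05, -6.27609944e+01,  8.44396502e-01, -3.71836567e+01,
        1.65863056e-02,  1.41546412e-02,  1.91476641e-05]), 'tool_pos': array([190.45574354, 595.10320746, 403.70169515]), 'ee_rot': array([-3.13969244e+00,  1.96157343e-06,  2.83185260e+00]), 'ft_force': array([ 0.4182883 ,  0.1684139 , -0.82599231]), 'moment': array([ 0.02522307,  0.01711497, -0.06097588]), 'gripper_width': 85.43652026268173}
scene {'fov_y': 57.192998493662856, 'cx': 256.32059843961827, 'cy': 190.5066721664607, 'view': array([[-7.63487298e-01,  6.45807588e-01,  4.43909991e-03,
         3.86202579e+02],
       [-4.79032203e-01, -5.70905192e-01,  6.66779881e-01,
         2.00985380e+02],
       [ 4.33145812e-01,  5.06951498e-01,  7.45241494e-01,
        -1.13582608e+03],
       [ 0.00000000e+00,  0.00000000e+00,  0.00000000e+00,
         1.00000000e+00]])}
top {'fov_y': 45.61570783677176, 'cx': 262.0804664720185, 'cy': 182.67743119891924, 'view': array([[ 7.68539718e-03, -9.99551576e-01, -2.89409961e-02,
        -2.86282570e-01],
       [ 9.80827696e-01,  1.89923656e-03,  1.94867706e-01,
        -5.18126420e+02],
       [-1.94725357e-01, -2.98837662e-02,  9.80402466e-01,
        -1.23850246e+03],
       [ 0.00000000e+00,  0.00000000e+00,  0.00000000e+00,
         1.00000000e+00]])}
```

View pics/scene0.png

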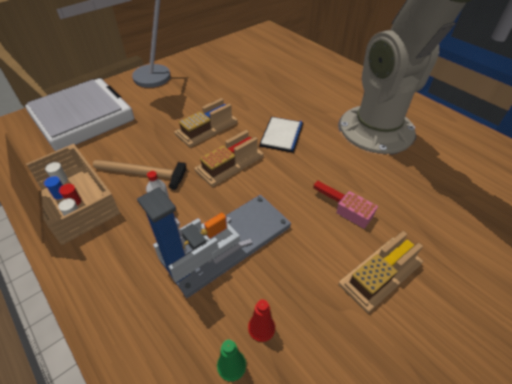

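View pics/top0.png

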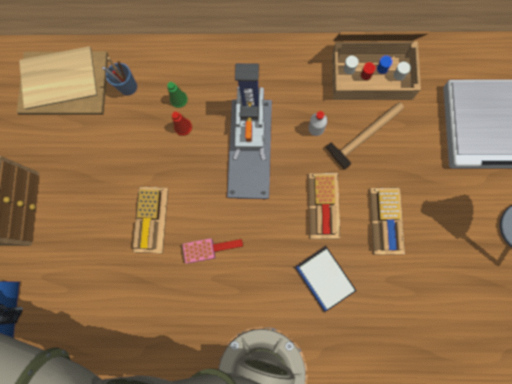

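```bash
cat > h.py <<'E'
import numpy as np,cv2
from rig import r
def cam(n):
    c=r.camera(n);c["f"]=192/np.tan(np.radians(c["fov_y"])/2);return c
def ray(c,u,v):
    R=c["view"][:3,:3];t=c["view"][:3,3]
    d=np.array([(u-c["cx"])/c["f"],-(v-c["cy"])/c["f"],-1.]);return -R.T@t,R.T@d
def onz(c,u,v,z):
    o,d=ray(c,u,v);return o+d*(z-o[2])/d[2]
def proj(c,p):
    q=c["view"][:3,:3]@np.array(p,float)+c["view"][:3,3]
    return np.array([c["cx"]+c["f"]*q[0]/-q[2],c["cy"]-c["f"]*q[1]/-q[2]])
def tri(c1,p1,c2,p2):
    o1,d1=ray(c1,*p1);o2,d2=ray(c2,*p2)
    s=np.linalg.lstsq(np.array([d1,-d2]).T,o2-o1,rcond=None)[0]
    a=o1+d1*s[0];b=o2+d2*s[1];return (a+b)/2,np.linalg.norm(a-b)
E
python3 - <<'E'
from h import *
t=cam("top");s=cam("scene")
def crop(c,x,y,w,h,k,n):
    cv2.imwrite(n,cv2.resize(c["image"][y:y+h,x:x+w],None,fx=k,fy=k,interpolation=cv2.INTER_CUBIC))
crop(t,215,55,70,150,4,"pics/press_top.png")
crop(t,295,160,120,105,6,"pics/crad_top.png")
crop(s,130,170,180,130,4,"pics/press_sc.png")
crop(s,160,90,130,100,6,"pics/crad_sc.png")
for p in((0,0,0),):print(proj(t,p),proj(s,p))
# distortion check: bed corners rough
for uv in((231,101),(271,101),(228,195),(269,197)):print(uv,onz(t,*uv,20))
E
```

```text
[261.97492821 373.68507615] [376.07672905 128.18385845]
(231, 101) [774.44436151  98.57117153  20.        ]
(271, 101) [774.00626314 -21.67005191  20.        ]
(228, 195) [487.84751748 101.22917114  20.        ]
(269, 197) [482.34245651 -17.05421245  20.        ]
```

View pics/press_top.png

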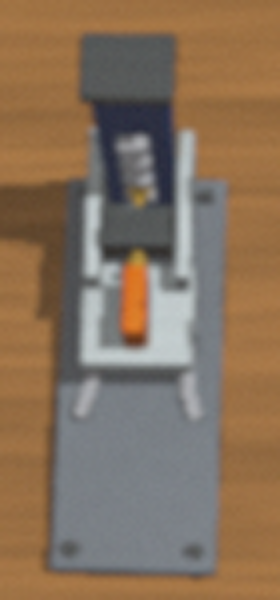

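View pics/crad_top.png

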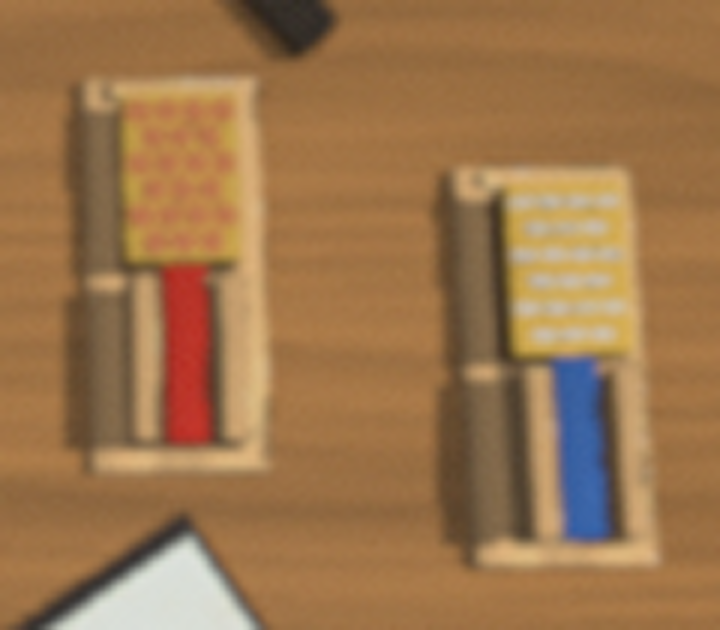

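View pics/press_sc.png

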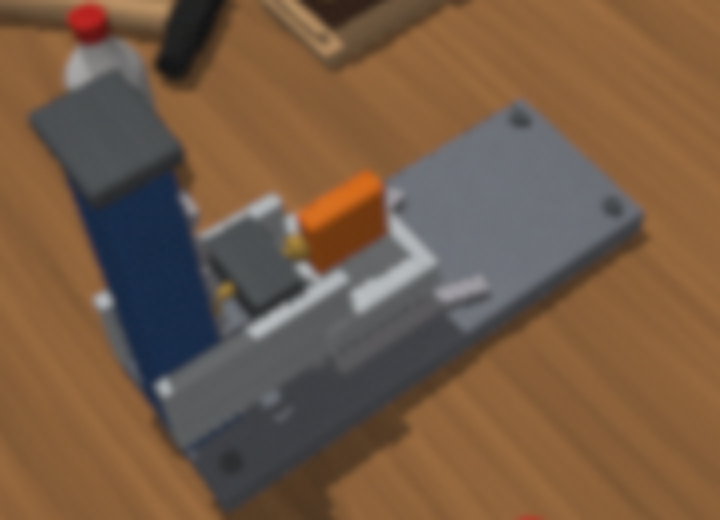

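View pics/crad_sc.png

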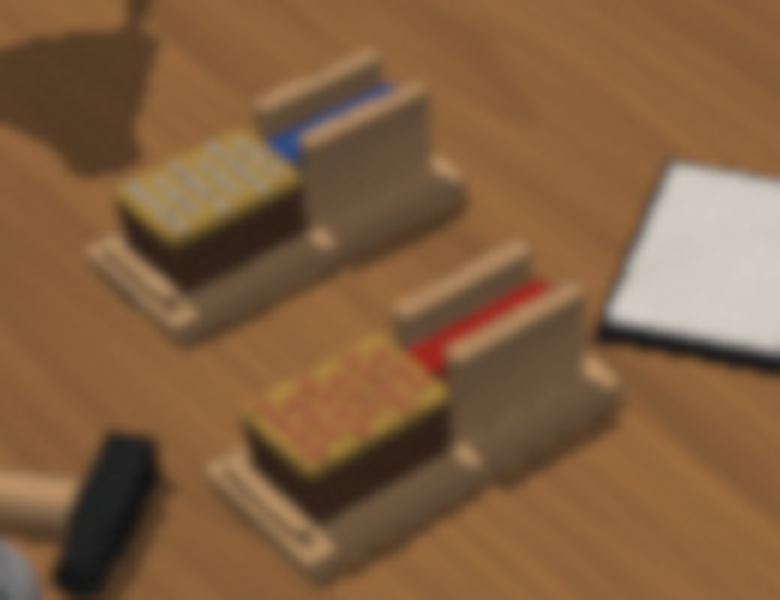

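The plate to load is the one in the cradle at top (323,205) / scene (228,158): red handle, round scales on a brass face. The others are excluded: the pink one loose on the table at (200,250), the yellow with diamonds at (147,215), and the blue with bars at (388,220). The crops confirm this. Next I measure them precisely.

```bash
python3 - <<'E'
from h import *
t=cam("top");s=cam("scene")
def comp(c,lo,hi,box):
    h=cv2.cvtColor(c["image"],cv2.COLOR_BGR2HSV);m=cv2.inRange(h,lo,hi);k=np.zeros_like(m);x,y,w,hh=box;k[y:y+hh,x:x+w]=255;m&=k
    n,l,st,ce=cv2.connectedComponentsWithStats(m);i=1+np.argmax(st[1:,4]);return (l==i).astype(np.uint8)*255,st[i],ce[i]
h=cv2.cvtColor(t["image"],cv2.COLOR_BGR2HSV)
print("bed",h[180,250],"blk",h[190,323],"wood",h[190,290],"crad",h[238,325])
# press bed quad top
for c,nm,box,pt in((t,"top",(215,90,70,120),None),(s,"scene",(150,170,160,130),None)):
    m,st,ce=comp(c,(95,30,70),(125,140,200),box)
    cv2.imwrite(f"pics/m_{nm}.png",cv2.resize(m[box[1]:box[1]+box[3],box[0]:box[0]+box[2]],None,fx=4,fy=4))
    cn=max(cv2.findContours(m,cv2.RETR_EXTERNAL,cv2.CHAIN_APPROX_NONE)[0],key=cv2.contourArea)
    hull=cv2.convexHull(cn);q=cv2.approxPolyDP(hull,5,True)[:,0]
    print(nm,st,q.tolist());print([onz(c,*p,20).round(1).tolist() for p in q])
for c,nm,box in((t,"top",(215,90,70,120)),(s,"scene",(150,170,160,130))):
    m,st,ce=comp(c,(4,180,150),(14,255,255),box);print("orange",nm,st,ce,cv2.minAreaRect(np.argwhere(m)[:,::-1].astype(np.float32)))
for c,nm,box in((t,"top",(305,165,40,75)),(s,"scene",(190,125,80,70))):
    m,st,ce=comp(c,(0,150,80),(6,255,255),box);print("redh",nm,st,ce,cv2.minAreaRect(np.argwhere(m)[:,::-1].astype(np.float32)))
# checking scale: cradle
E
```

```text
bed [105  23 136] blk [ 15 153 187] wood [ 15 146 159] crad [ 16 117 168]
top [256  90   3  11  15] [[256, 90], [258, 100]]
[[809.2, 23.7, 20.0], [777.3, 17.4, 20.0]]
scene [157 241  29  34 122] [[157, 241], [184, 251], [171, 274]]
[[760.8, -56.9, 20.0], [727.3, 6.6, 20.0], [780.3, 37.8, 20.0]]
orange top [246 121   5  18  80] [248.0875 130.0125] ((248.0, 129.5), (17.0, 4.0), 90.0)
orange scene [205 212  20  16 144] [214.63194444 219.54861111] ((214.69117736816406, 219.48529052734375), (6.6884446144104, 21.60881996154785), 59.03623962402344)
redh top [322 204   9  30 213] [325.89671362 218.89671362] ((325.9339904785156, 218.5484619140625), (29.151718139648438, 7.174410343170166), 87.39744567871094)
redh scene [228 137  22  15  75] [237.82666667 143.73333333] ((239.19229125976562, 143.53846740722656), (5.54700231552124, 23.574758529663086), 56.3099365234375)
```

View pics/m_top.png

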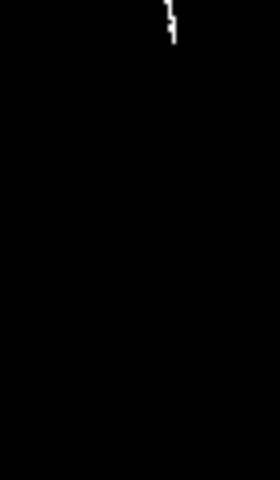

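View pics/m_scene.png

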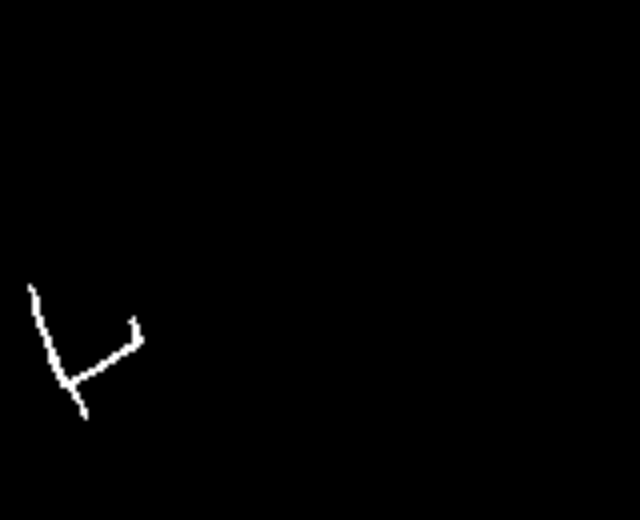

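```bash
cat >> h.py <<'E'
def cross(prof,rising=None,thr=None):
    # subpixel position of strongest edge in a 1-D profile
    g=np.diff(prof.astype(float));i=int(np.argmax(np.abs(g)))
    a=slice(max(0,i-1),i+2);w=np.abs(g[a]);return (w*(np.arange(len(g))[a]+.5)).sum()/w.sum()
def edge(c,p,q,half=5,n=25,ch=1,lo=.1,hi=.9):
    # fit a straight edge near segment p-q; returns line (pt,dir) and rms
    im=cv2.cvtColor(c["image"],cv2.COLOR_BGR2HSV)[...,ch] if ch<3 else cv2.cvtColor(c["image"],cv2.COLOR_BGR2GRAY)
    p=np.array(p,float);q=np.array(q,float);d=(q-p)/np.linalg.norm(q-p);nn=np.array([-d[1],d[0]]);pts=[]
    for k in np.linspace(lo,hi,n):
        s=np.arange(-half,half+.01,.5);xy=(p+(q-p)*k)[None]+s[:,None]*nn
        pr=cv2.remap(im.astype(np.float32),xy[None,:,0].astype(np.float32),xy[None,:,1].astype(np.float32),cv2.INTER_LINEAR)[0]
        pr=cv2.GaussianBlur(pr[None],(5,1),0)[0];e=cross(pr);pts.append((p+(q-p)*k)+nn*(-half+e*.5))
    pts=np.array(pts,np.float32);vx,vy,x,y=cv2.fitLine(pts,cv2.DIST_HUBER,0,.01,.01).ravel()
    res=np.abs((pts-[x,y])@np.array([-vy,vx]));return (np.array([x,y]),np.array([vx,vy]),np.median(res))
def isec(a,b):
    s=np.linalg.solve(np.array([a[1],-b[1]]).T,b[0]-a[0]);return a[0]+a[1]*s[0]
E
python3 - <<'E'
from h import *
t=cam("top");s=cam("scene")
T={ "L":edge(t,(231,130),(227,197)),"R":edge(t,(271.5,102),(268.7,198)),"F":edge(t,(227,197),(269,198)),"B":edge(t,(262,100),(272,100.5),half=3)}
for k,v in T.items():print(k,v)
for a,b in("LF","RF","RB","LB"):
    p=isec(T[a],T[b]);print(a+b,p,onz(t,*p,20).round(1))
S={"L":None}
# scene: corners crop->px : front-left (640,215)/4+(130,170); front-right (520,100)/4 ; back-left bottom
A=(290,224);B=(260,195);C=(187,297)
S={"F":edge(s,A,B,ch=1,half=4),"R":edge(s,B,(228,215),ch=1,half=4,hi=.95),"L":edge(s,(245,252),(289,224),ch=3,half=3)}
for k,v in S.items():print(k,v)
for a,b in("FR","FL"):
    p=isec(S[a],S[b]);print(a+b,p,onz(s,*p,20).round(1),onz(s,*p,0).round(1))
E
```

```text
L (array([227.80817, 167.46318], dtype=float32), array([ 0.0472261, -0.9988842], dtype=float32), np.float32(0.23826012))
R (array([270.14432, 150.32156], dtype=float32), array([ 0.02122906, -0.99977463], dtype=float32), np.float32(0.08322415))
F (array([252.74239, 198.35287], dtype=float32), array([0.99966925, 0.02571703], dtype=float32), np.float32(0.009998038))
B (array([267.30835,  99.42975], dtype=float32), array([0.9989215 , 0.04643011], dtype=float32), np.float32(0.045504674))
LF [226.3798  197.67468] [480.  105.7  20. ]
RF [269.11548 198.77408] [477.2 -17.4  20. ]
RB [271.2211   99.61162] [778.4 -22.3  20. ]
LB [231.10426  97.74697] [784.8  98.5  20. ]
F (array([272.50214, 205.28009], dtype=float32), array([0.7331129, 0.680107 ], dtype=float32), np.float32(0.12555695))
R (array([241.77734, 204.73676], dtype=float32), array([ 0.8574967 , -0.51448953], dtype=float32), np.float32(0.10688686))
L (array([267.2736 , 238.42992], dtype=float32), array([ 0.82426697, -0.5662013 ], dtype=float32), np.float32(0.10530758))
FR [260.0795  193.75565] [481.5 -13.7  20. ] [469.9 -26.9   0. ]
FL [290.80887 222.26318] [484.3 104.5  20. ] [472.8  94.8   0. ]
```

```bash
python3 - <<'E'
from h import *
t=cam("top");s=cam("scene")
def comp(c,lo,hi,box):
    h=cv2.cvtColor(c["image"],cv2.COLOR_BGR2HSV);m=cv2.inRange(h,lo,hi);k=np.zeros_like(m);x,y,w,hh=box;k[y:y+hh,x:x+w]=255;m&=k
    n,l,st,ce=cv2.connectedComponentsWithStats(m);i=1+np.argmax(st[1:,4]);return (l==i).astype(np.uint8)*255,st[i],ce[i]
m,st,ce=comp(t,(4,150,90),(14,255,255),(235,110,25,40));print("orange",st,ce,onz(t,*ce,115).round(1),onz(t,*ce,100).round(1))
# block top-face: crop coords (122,95)(236,93)(243,262)(127,265) /6+(295,160)
P=[np.array(p)/6+[295-.4,160-.4] for p in((122,95),(237,93),(243,262),(127,266))]
names="far right near left".split();E=[]
for i in range(4):
    for ch in(1,2):
        e=edge(t,P[i],P[(i+1)%4],half=3,ch=ch);print(names[i],ch,e[0].round(2),e[1].round(3),e[2])
for p in P:print(p,onz(t,*p,52).round(1))
# handle
m,st,ce=comp(t,(0,150,80),(7,255,255),(305,200,40,40));print("redh",st,ce,onz(t,*ce,52).round(1))
# wooden base outer edges
Q=[np.array(p)/6+[295-.4,160-.4] for p in((82,82),(258,78),(268,468),(92,470))]
for q in Q: print("crad",q.round(1),onz(t,*q,14).round(1))
# scene block top corners crop: (245,412),(312,470),(447,390),(378,335)/6+(160,90)
for p in((245,412),(312,470),(449,390),(378,335)):
    p=np.array(p)/6+[160-.4,90-.4];print("sc",p.round(1),onz(s,*p,52).round(1))
E
```

```text
orange [246 121   5  20  92] [248.02173913 130.51086957] [651.4  40.  115. ] [656.2  41.  100. ]
far 1 [325.21 174.99] [ 1.   -0.02] 0.010899566
far 2 [324.48 173.11] [ 1.   -0.02] 0.0030248957
right 1 [334.38 189.94] [0.036 0.999] 0.008918017
right 2 [336.87 189.95] [0.041 0.999] 0.018300261
near 1 [324.73 203.87] [ 0.999 -0.033] 0.47219512
near 2 [324.05 202.78] [ 1.   -0.03] 0.32932973
left 1 [314.5  190.28] [0.02 1.  ] 0.091211066
left 2 [315.35 191.39] [0.051 0.999] 0.16806038
[314.93333333 175.43333333] [ 539.  -146.8   52. ]
[334.1 175.1] [ 540.1 -200.7   52. ]
[335.1        203.26666667] [ 459.9 -201.6   52. ]
[315.76666667 203.93333333] [ 457.8 -147.9   52. ]
redh [322 204   9  30 222] [325.86486486 218.83333333] [ 416.3 -175.2   52. ]
crad [308.3 173.3] [ 553.6 -130.9   14. ]
crad [337.6 172.6] [ 555.7 -215.9   14. ]
crad [339.3 237.6] [ 367.7 -216.    14. ]
crad [309.9 237.9] [ 366.3 -133.4   14. ]
sc [200.4 158.3] [ 540.9 -195.3   52. ]
sc [211.6 167.9] [ 539.3 -145.    52. ]
sc [234.4 154.6] [ 460.6 -147.3   52. ]
sc [222.6 145.4] [ 462.8 -199.2   52. ]
```

play_rows(moves="0 0 0 -0.1 0;0 0 0 -0.1 0;0 0 0 -0.09 0;-30 -34 0 0 0;-30 -34 0 0 0;-30 -34 0 0 0;-30 -34 0 0 0;-30 -34 0 0 0", force=40)

```text
t: 1.3
tool_pos: [338.0, 420.7, 404.9]
ee_rot: [3.141, 0.0, 3.122]
ft_force: [0.8, 0.1, -0.7]
gripper_width: 85.8
```

play_rows(moves="-30 -34 0 0 0;-30 -34 0 0 0;-30 -34 0 0 0;-30 -34 0 0 0;-30 -34 0 0 0;-30 -34 0 0 0;-30 -34 0 0 0;-30 -34 0 0 0")

```text
t: 2.1
tool_pos: [572.6, 144.2, 405.0]
ee_rot: [3.141, 0.001, 3.122]
ft_force: [0.9, 0.1, 0.1]
gripper_width: 85.6
```

play_rows(moves="-21 -25.5 0 0 0;-21 -25.5 0 0 0;-21 -25.5 0 0 0;-21.5 -25.7 0 0 0;0 0 40 0 0;0 0 40 0 0;0 0 20 0 0;0 0 0 0 0")

```text
t: 2.9
tool_pos: [653.0, 42.0, 300.7]
ee_rot: [-3.141, -0.007, 3.122]
ft_force: [0.1, -0.0, -0.5]
gripper_width: 85.4
```

```bash
python3 - <<'E'
from h import *
print(r.observe()["tool_pos"])
t=cam("top");s=cam("scene")
a=cv2.resize(t["image"][60:200,190:330],None,fx=4,fy=4,interpolation=2);b=cv2.resize(s["image"][140:280,130:330],None,fx=4,fy=4,interpolation=2)
cv2.imwrite("pics/a1.png",a);cv2.imwrite("pics/b1.png",b)
E
```

```text
[652.99544757  41.95942057 300.67264284]
```

View pics/b1.png

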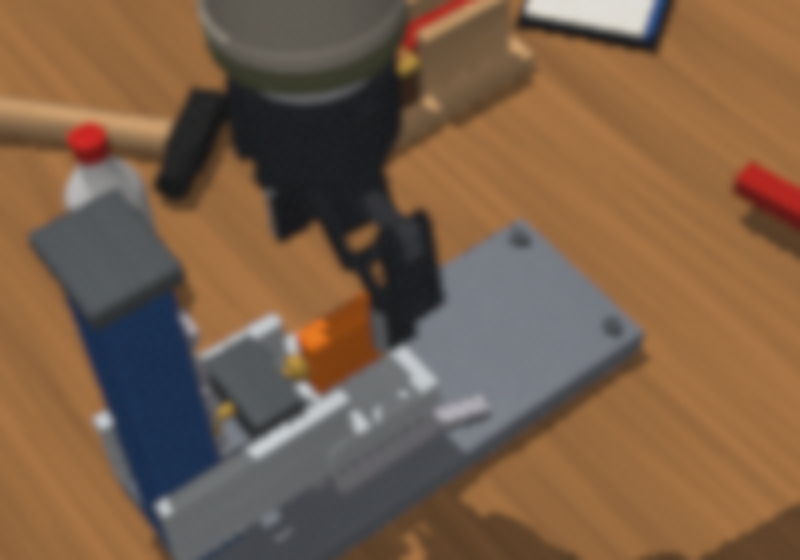

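View pics/a1.png

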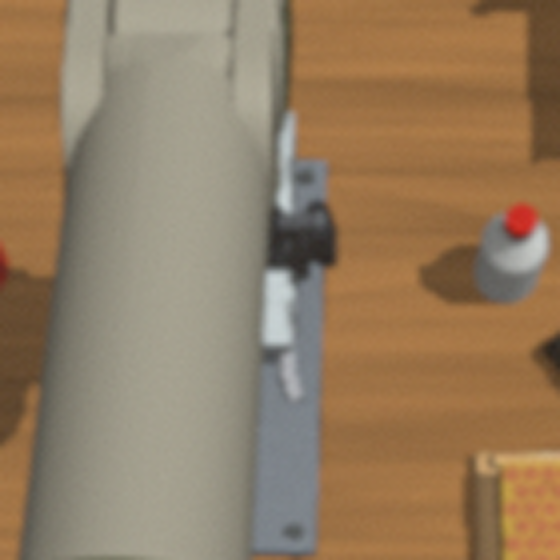

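play_rows(moves="0 -1.7 0 0 0;0 0 20 0 0;0 0 20 0 0;0 0 10 0 0;0 0 0 0 0.5;0 0 0 0 1;0 0 0 0 1;0 0 0 0 1", force=40)

```text
t: 3.8
tool_pos: [654.5, 40.1, 255.9]
ee_rot: [3.141, 0.002, 3.122]
ft_force: [0.0, -0.3, 0.0]
gripper_width: 28.1
```

play_rows(moves="0 0 0 0 1;0 0 0 0 1;0 0 0 0 1;0 0 0 0 1;0 0 0 0 1;0 0 0 0 1;0 0 0 0 1;0 0 0 0 1")

```text
t: 4.6
tool_pos: [654.4, 39.2, 255.8]
ee_rot: [-3.141, 0.001, 3.121]
ft_force: [-1.8, -2.6, 6.6]
gripper_width: 17.3
```

play_rows(moves="0 0 -4 0 1;0 0 -5 0 1;0 0 -5 0 1;0 0 -5 0 1;0 0 -5 0 1;0 0 -5 0 1;0 0 -5 0 1;0 0 0 0 1")

```text
t: 5.4
tool_pos: [654.5, 39.3, 288.3]
ee_rot: [-3.14, 0.001, 3.121]
ft_force: [5.9, -3.9, -7.3]
gripper_width: 17.5
```

play_rows(moves="0 0 -3 0 1;0 0 -2 0 1;0 0 -1 0 1;0 0 0 0 1;0 0 0 0 1;0 0 0 0 1;0 0 0 0 1;0 0 0 0 1")

```text
t: 6.2
tool_pos: [654.5, 39.4, 293.4]
ee_rot: [-3.14, 0.0, 3.121]
ft_force: [6.8, -3.3, -9.8]
gripper_width: 17.4
```

```bash
python3 - <<'E'
from h import *
s=cam("scene")
cv2.imwrite("pics/b2.png",cv2.resize(s["image"][140:280,130:330],None,fx=4,fy=4,interpolation=2))
E
```

```text
(no output)
```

View pics/b2.png

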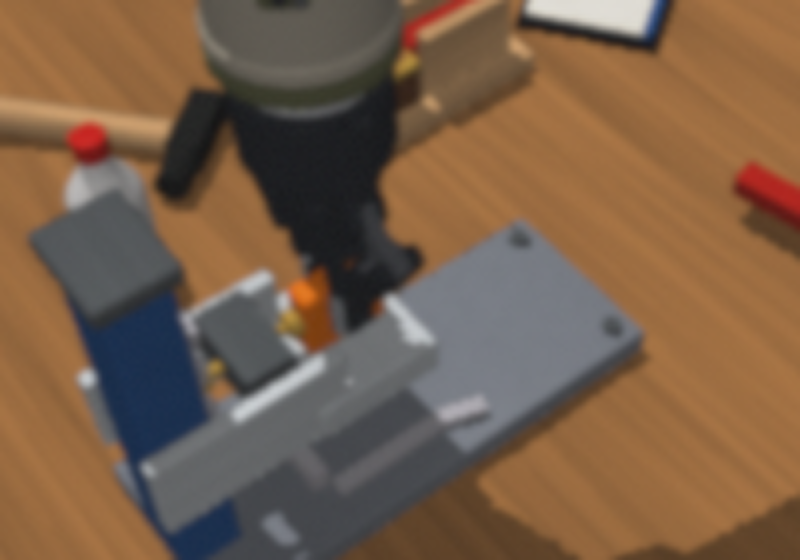

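The picture shows the head raised with a gap under it; its front edge is now around (435,345) in the crop. Now I lower it onto the ledge.

play_rows(moves="0 0 2 0 1;0 0 2 0 1;0 0 2 0 1;0 0 1 0 1;0 0 1 0 1;0 0 0 0 1;0 0 0 0 1;0 0 0 0 1")

```text
t: 7.05
tool_pos: [654.5, 39.3, 285.8]
ee_rot: [-3.14, 0.001, 3.121]
ft_force: [5.5, -3.2, -7.9]
gripper_width: 17.8
```

play_rows(moves="0 0 1 0 1;0 0 1 0 1;0 0 1 0 1;0 0 0 0 1;0 0 0 0 1;0 0 0 0 0.7;0 0 0 0 0.4;0 0 0 0 0")

```text
t: 7.85
tool_pos: [653.9, 40.9, 283.3]
ee_rot: [3.141, -0.001, 3.123]
ft_force: [0.2, -0.5, -0.4]
gripper_width: 53.6
```

Clear the grip, then check.

play_rows(moves="0 0 0 0 0;0 0 0 0 0;0 0 0 0 0;0 0 -30 0 0;0 0 -35 0 0;0 0 -35 0 0;40 0 0 0 0;40 0 0 0 0")

```text
t: 8.65
tool_pos: [574.0, 41.4, 384.7]
ee_rot: [-3.141, 0.003, 3.121]
ft_force: [-0.4, 0.6, -0.3]
gripper_width: 85.2
```

```bash
python3 - <<'E'
from h import *
s=cam("scene")
cv2.imwrite("pics/b3.png",cv2.resize(s["image"][140:280,130:330],None,fx=4,fy=4,interpolation=2))
p=r.observe();print(p["tool_pos"],p["joints"].round(2))
E
```

```text
[567.6433752   40.94453757 382.17635299] [-0.43  0.28  0.37  1.58 -0.11  1.31  1.51]
```

View pics/b3.png

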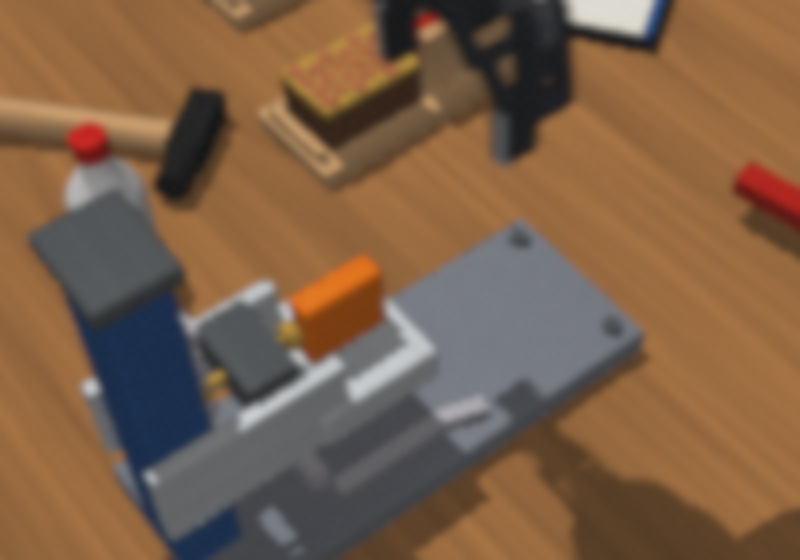

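The head hangs in the raised notch (orange grip at (337,305) in the crop). Moving on to the red plate.

play_rows(moves="10.5 -36 0 0 0;10.5 -36 0 0 0;10.5 -36 0 0 0;10.5 -36 0 0 0;10.5 -36 0 0 0;10.5 -36 0 0 0;0 0 40 -0.033 0;0 0 40 0 0")

```text
t: 9.5
tool_pos: [506.7, -175.0, 304.2]
ee_rot: [-3.141, 0.004, -3.13]
ft_force: [0.6, 1.5, -0.6]
gripper_width: 85.4
```

```bash
python3 - <<'E'
from h import *
s=cam("scene");t=cam("top")
cv2.imwrite("pics/b4.png",cv2.resize(s["image"][90:200,150:290],None,fx=5,fy=5,interpolation=2))
cv2.imwrite("pics/a4.png",cv2.resize(t["image"][150:260,270:400],None,fx=5,fy=5,interpolation=2))
p=r.observe();print(p["tool_pos"],p["ee_rot"],p["joints"].round(2))
E
```

```text
[ 504.8891162  -172.3790147   299.06887644] [ 3.13962753 -0.00879409 -3.12883024] [-0.14  0.29  0.49  1.78 -0.15  1.12  1.98]
```

View pics/b4.png

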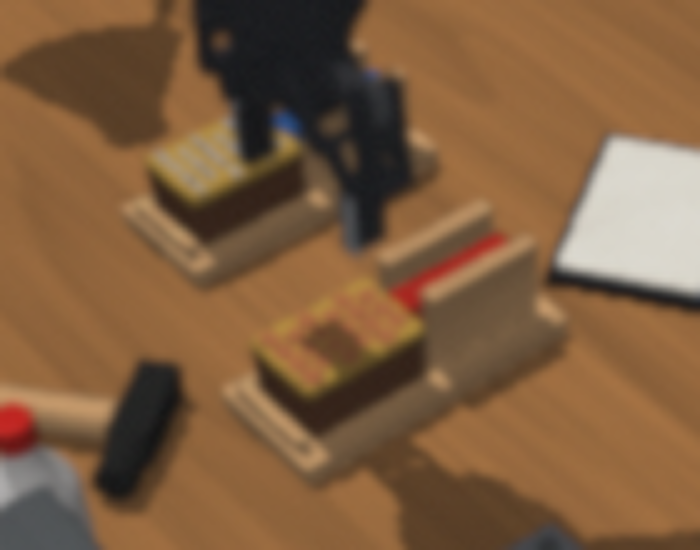

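View pics/a4.png

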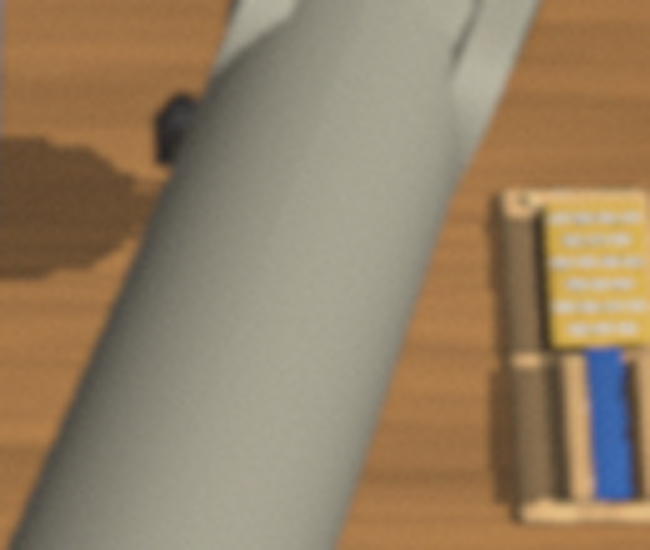

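play_rows(moves="3 -1 20 0 0;2 0 20 0 0;0 0 20 0 0;0 0 20 0 0;0 0 15 0 0;0 0 6 0 0;0 0 0 0 0;0 0 0 0 0")

```text
t: 10.4
tool_pos: [502.6, -174.2, 204.1]
ee_rot: [-3.141, 0.002, -3.128]
ft_force: [0.7, 0.4, 0.3]
gripper_width: 85.6
```

play_rows(moves="2 0 5 0 0;0 0 4 0 0;0 0 0 0 0.2;0 0 0 0 0.4;0 0 0 0 0.6;0 0 0 0 1;0 0 0 0 1;0 0 0 0 1", force=50)

```text
t: 11.2
tool_pos: [500.1, -174.3, 194.0]
ee_rot: [-3.141, 0.0, -3.128]
ft_force: [0.4, -0.8, 3.5]
gripper_width: 53.3
```

play_rows(moves="0 0 0 0 1;0 0 0 0 1;0 0 -8 0 1;0 0 -15 0 1;0 0 -20 0 1;0 0 -25 0 1;0 0 -25 0 1;0 0 0 0 1", force=60)

```text
t: 12.0
tool_pos: [500.7, -174.6, 289.7]
ee_rot: [-3.141, 0.005, -3.129]
ft_force: [0.3, -1.3, -4.5]
gripper_width: 53.6
```

```bash
python3 - <<'E'
from h import *
s=cam("scene")
cv2.imwrite("pics/b5.png",cv2.resize(s["image"][60:200,150:310],None,fx=5,fy=5,interpolation=2))
p=r.observe();print(p["tool_pos"],p["ee_rot"],p["gripper_width"],p["ft_force"])
E
```

```text
[ 500.1502766  -174.18780662  287.7202511 ] [-3.14135992e+00  2.34688113e-03 -3.12818478e+00] 52.92059641777267 [ 0.39791473 -0.02768435 -3.91237532]
```

View pics/b5.png

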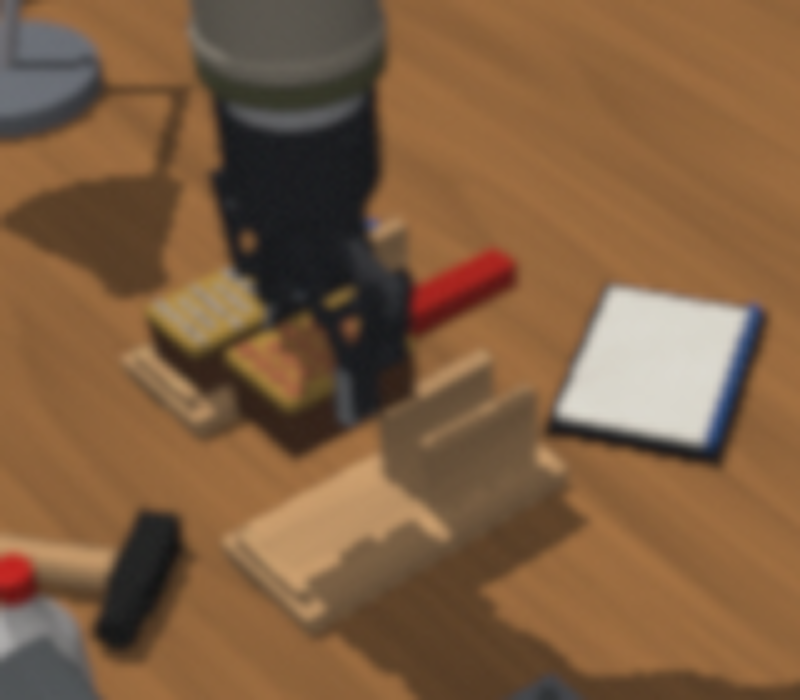

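The plate came out level, with the red handle at (465,290) in the crop. Now carry it to the front of the press bed.

play_rows(moves="-4 15 0 0 1;-8 25 0 0 1;-10 35 0 0 1;-12 40 0 0 1;-12 40 0 0 1;-8 35 0 0 1;-6 25 0 0.033 1;0 0 0 0 1")

```text
t: 12.85
tool_pos: [556.7, 47.3, 284.3]
ee_rot: [3.14, -0.003, 3.129]
ft_force: [-0.1, -0.1, -3.3]
gripper_width: 53.3
```

```bash
python3 - <<'E'
from h import *
s=cam("scene")
cv2.imwrite("pics/b6.png",cv2.resize(s["image"][120:280,130:330],None,fx=4,fy=4,interpolation=2))
p=r.observe();print(p["tool_pos"],p["ee_rot"],p["gripper_width"],p["ft_force"])
E
```

```text
[556.44568239  44.40185263 284.4099406 ] [-3.14150784 -0.00365069  3.12648581] 53.58028303118268 [ 0.05689899 -1.45152047 -3.98009485]
```

View pics/b6.png

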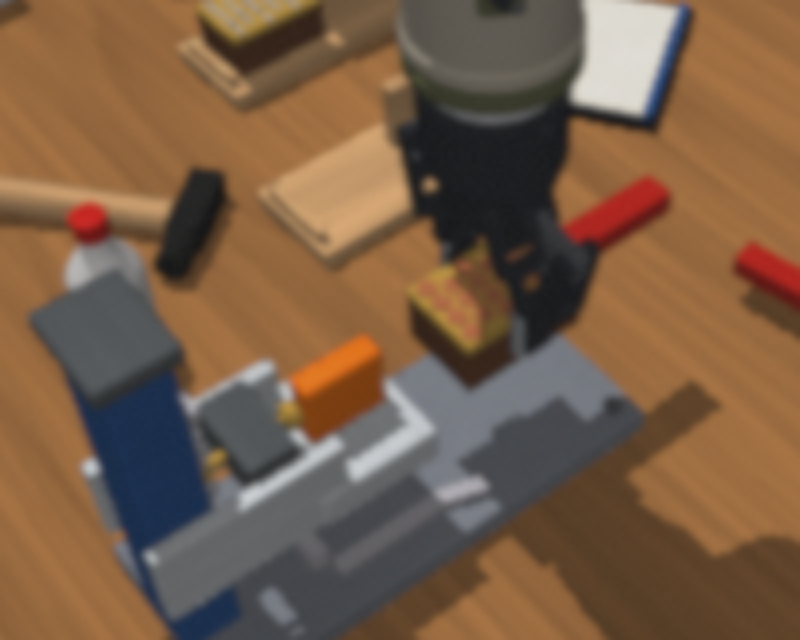

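play_rows(moves="0 0 0 0 1;0 0 15 0 1;0 0 20 0 1;0 0 20 0 1;0 0 10 0 1;0 0 5 0 1;0 0 0 0 1;0 0 0 0 1")

```text
t: 13.7
tool_pos: [557.4, 41.3, 217.4]
ee_rot: [3.142, 0.001, 3.121]
ft_force: [-0.4, -0.5, -3.3]
gripper_width: 52.9
```

play_rows(moves="0 0 5 0 1;0 0 4 0 1;0 0 3 0 1;0 0 2 0 1;0 0 1 0 1;0 0 0 0 1;0 0 0 0 1;0 0 0 0 1")

```text
t: 14.5
tool_pos: [557.1, 41.6, 201.8]
ee_rot: [3.142, 0.0, 3.122]
ft_force: [0.4, 0.4, -3.2]
gripper_width: 53.0
```

play_rows(moves="0 0 1 0 1;0 0 1 0 1;0 0 1 0 1;0 0 1 0 1;0 0 0 0 1;0 0 0 0 1;0 0 0 0 1;0 0 0 0 1")

```text
t: 15.3
tool_pos: [557.1, 41.5, 200.0]
ee_rot: [3.141, 0.001, 3.122]
ft_force: [-10.8, 0.2, 21.6]
gripper_width: 53.1
```

play_rows(moves="0 0 -1 0 1;0 0 -1 0 1;0 0 0 0 0.6;0 0 0 0 0.3;0 0 0 0 0;0 0 0 0 0;0 0 0 0 0;0 0 0 0 0")

```text
t: 16.1
tool_pos: [557.1, 41.6, 199.6]
ee_rot: [-3.142, -0.0, 3.122]
ft_force: [-0.1, -0.6, 1.0]
gripper_width: 85.4
```

play_rows(moves="0 0 0 0 0;0 0 0 0 0;0 0 -20 0 0;0 0 -30 0 0;0 0 -30 0 0;0 0 -20 0 0;40 0 0 0 0;40 0 0 0 0")

```text
t: 16.9
tool_pos: [476.7, 43.0, 300.2]
ee_rot: [-3.141, 0.002, 3.121]
ft_force: [-0.7, 1.0, 0.1]
gripper_width: 85.3
```

```bash
python3 - <<'E'
from h import *
s=cam("scene");t=cam("top")
cv2.imwrite("pics/b7.png",cv2.resize(s["image"][120:280,130:330],None,fx=4,fy=4,interpolation=2))
cv2.imwrite("pics/a7.png",cv2.resize(t["image"][80:260,190:310],None,fx=4,fy=4,interpolation=2))
p=r.observe();print(p["tool_pos"],p["ee_rot"],p["gripper_width"],p["ft_force"])
E
```

```text
[472.59346818  42.88193513 298.51364919] [ 3.14097702 -0.00510998  3.12210069] 85.31246723355906 [ 0.0034335   0.13280696 -0.6191754 ]
```

View pics/b7.png

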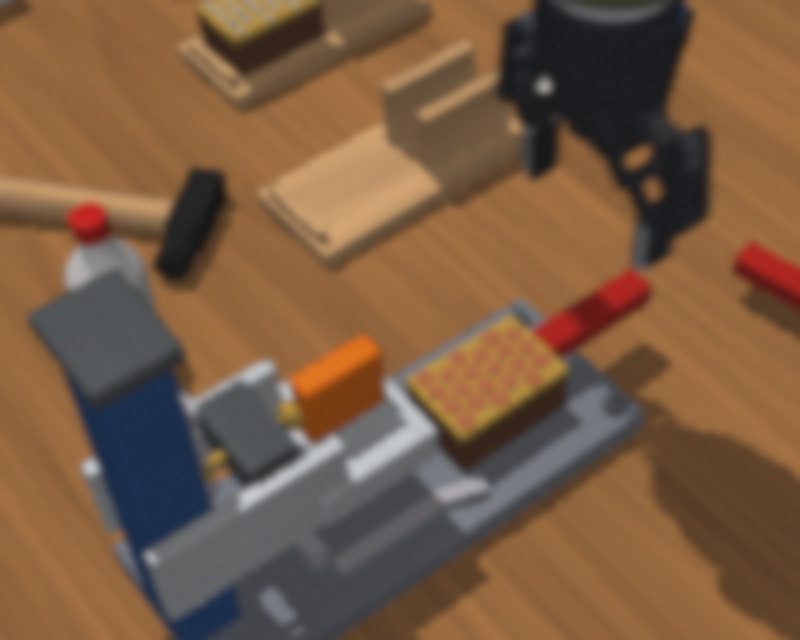

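View pics/a7.png

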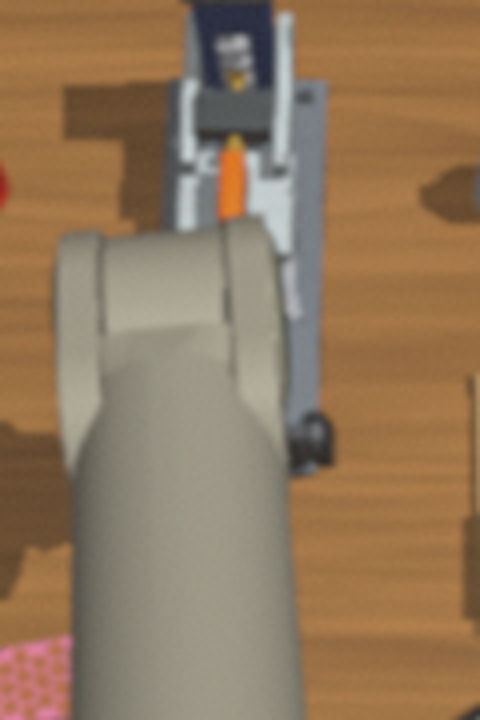

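```bash
python3 - <<'E'
from h import *
s=cam("scene")
for n,p,z in(("farR",(410,380),58),("farL",(465,440),58),("nearL",(567,368),58),("nearR",(512,319),58),("hEndL",(650,285),58),("hEndR",(637,271),58)):
    p=np.array(p)/4+[130-.4,120-.4];print(n,p,onz(s,*p,z).round(1))
E
```

```text
farR [232.1 214.6] [596.1  18.5  58. ]
farL [245.85 229.6 ] [598.5  72.5  58. ]
nearL [271.35 211.6 ] [519.7  70.9  58. ]
nearR [257.6  199.35] [520.   21.2  58. ]
hEndL [292.1  190.85] [436.3  55.2  58. ]
hEndR [288.85 187.35] [434.4  41.5  58. ]
```

The plate lies flat and square, block centre around (490,385) in the crop, handle tip (643,285) towards the robot. Now the handle grip.

play_rows(moves="10 1 0 0 0;10 0 0 0 0;0 0 20 0 0;0 0 25 0 0;0 0 25 0 0;0 0 15 0 0;0 0 5 0 0;0 0 0 0 0")

```text
t: 17.85
tool_pos: [457.0, 44.5, 209.3]
ee_rot: [-3.141, -0.001, 3.122]
ft_force: [0.7, -1.0, 1.0]
gripper_width: 85.3
```

play_rows(moves="3 -0.5 3 0 0.2;0 0 2 0 0.4;0 0 0 0 0.6;0 0 0 0 0.8;0 0 0 0 1;0 0 0 0 1;0 0 0 0 1;0 0 0 0 1", force=30)

```text
t: 18.65
tool_pos: [454.2, 44.1, 204.9]
ee_rot: [3.142, 0.0, 3.122]
ft_force: [-1.8, -1.3, 4.5]
gripper_width: 21.4
```

play_rows(moves="0 0 0 0 1;0 0 0 0 1;0 0 0 0 1;0 0 0 0 1;0 0 0 0 1;0 0 0 0 1;0 0 0 0 1;0 0 0 0 1")

```text
t: 19.45
tool_pos: [454.2, 44.2, 204.8]
ee_rot: [3.142, 0.0, 3.122]
ft_force: [-1.6, -0.7, 4.5]
gripper_width: 21.5
```

```bash
python3 - <<'E'
from h import *
s=cam("scene")
cv2.imwrite("pics/b8.png",cv2.resize(s["image"][120:280,130:330],None,fx=4,fy=4,interpolation=2))
p=r.observe();print(p["tool_pos"],p["ee_rot"],p["gripper_width"],p["ft_force"])
E
```

```text
[454.16956932  44.17859878 204.78991557] [-3.14158204e+00  1.92109396e-04  3.12185987e+00] 21.78422897791465 [-1.82115937 -0.17386643  5.06686555]
```

View pics/b8.png

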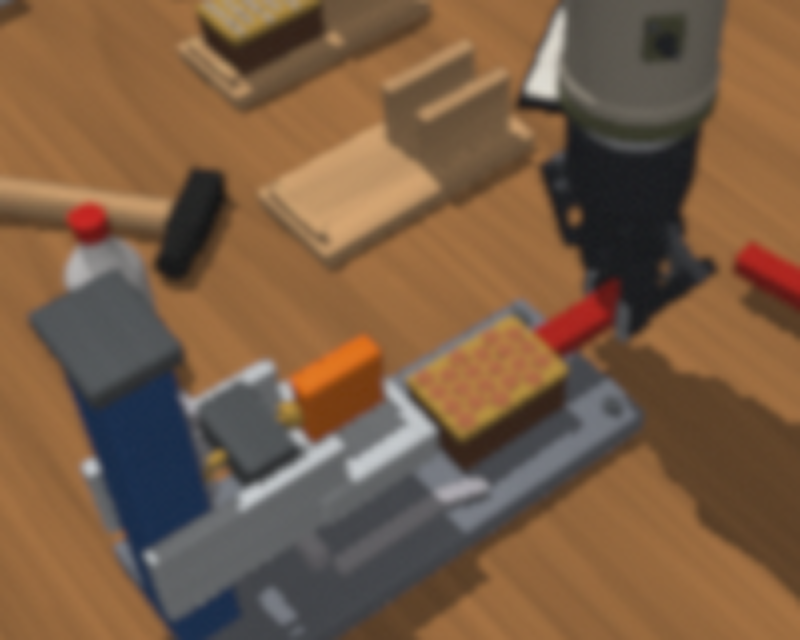

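Handle is gripped at (620,310). Sliding in.

play_rows(moves="-4 0 0 0 1;-6 0 0 0 1;-6 0 0 0 1;-6 0 0 0 1;-6 0 0 0 1;-6 0 0 0 1;-6 0 0 0 1;0 0 0 0 1")

```text
t: 20.3
tool_pos: [494.4, 43.5, 204.7]
ee_rot: [3.142, -0.0, 3.122]
ft_force: [-0.7, 1.2, 3.8]
gripper_width: 21.5
```

play_rows(moves="-6 0 0 0 1;-6 0 0 0 1;-6 0 0 0 1;-6 0 0 0 1;-6 0 0 0 1;-6 0 0 0 1;-6 0 0 0 1;0 0 0 0 1")

```text
t: 21.1
tool_pos: [536.4, 42.7, 204.7]
ee_rot: [3.142, -0.0, 3.122]
ft_force: [-1.0, 0.8, 5.2]
gripper_width: 21.6
```

```bash
python3 - <<'E'
from h import *
s=cam("scene")
cv2.imwrite("pics/b9.png",cv2.resize(s["image"][120:280,130:330],None,fx=4,fy=4,interpolation=2))
p=r.observe();print(p["tool_pos"],p["ee_rot"],p["gripper_width"],p["ft_force"])
E
```

```text
[536.31629968  42.67350575 204.69208311] [3.14156040e+00 1.00180849e-04 3.12202830e+00] 21.249337497511874 [-0.32202765  0.97790323  4.12595225]
```

View pics/b9.png

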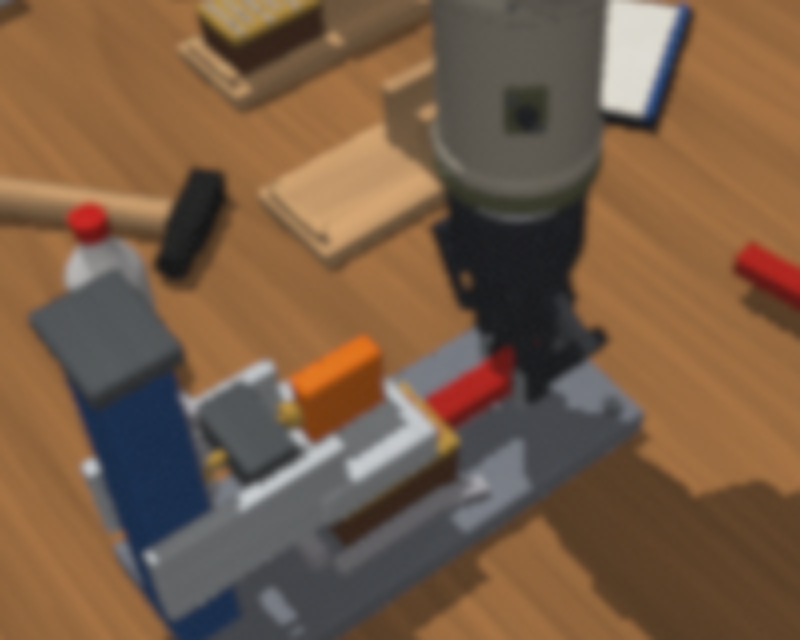

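play_rows(moves="-3 0 0 0 1;-3 0 0 0 1;-2 0 0 0 1;-1 0 0 0 1;-1 0 0 0 1;-1 0 0 0 1;0 0 0 0 1;0 0 0 0 1")

```text
t: 21.95
tool_pos: [546.6, 42.4, 204.6]
ee_rot: [3.141, -0.002, 3.122]
ft_force: [-5.2, 0.6, 7.5]
gripper_width: 21.6
```

play_rows(moves="-1 0 0 0 1;-1 0 0 0 1;0 0 0 0 1;0 0 0 0 1;0 0 0 0 1;0 0 0 0 1;0 0 0 0 1;0 0 0 0 1")

```text
t: 22.75
tool_pos: [548.0, 42.4, 204.5]
ee_rot: [3.141, -0.003, 3.122]
ft_force: [-8.8, 0.4, 11.6]
gripper_width: 21.6
```

play_rows(moves="-1 0 0 0 1;-1 0 0 0 1;0 0 0 0 1;0 0 0 0 1;0 0 0 0 1;0 0 0 0 1;0 0 0 0 1;0 0 0 0 1")

```text
t: 23.55
tool_pos: [548.7, 42.4, 204.1]
ee_rot: [3.141, -0.007, 3.122]
ft_force: [-16.2, 0.5, 16.1]
gripper_width: 21.6
```

```bash
python3 - <<'E'
from h import *
s=cam("scene");t=cam("top")
cv2.imwrite("pics/b10.png",cv2.resize(s["image"][180:270,180:300],None,fx=6,fy=6,interpolation=2))
p=r.observe();print(p["tool_pos"],p["ee_rot"],p["gripper_width"],p["ft_force"],p["moment"])
E
```

```text
[548.64815843  42.40047103 204.11876909] [ 3.14126914 -0.0074427   3.1219846 ] 21.256887143402587 [-16.73651062  -0.10393535  15.89017959] [ 0.02852308  3.03400088 -0.08299208]
```

View pics/b10.png

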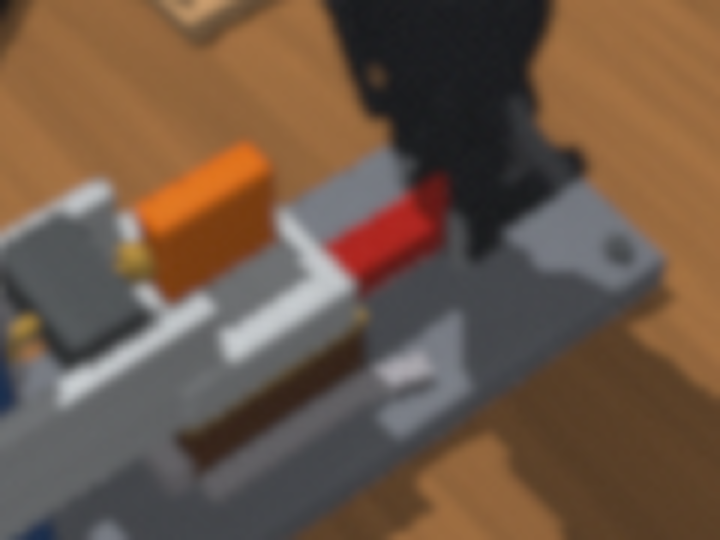

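Contact with the back stop is firm (16 N), after about 94.5 mm of travel against 95 expected. Releasing.

play_rows(moves="0 0 0 0 0.7;0 0 0 0 0.5;0 0 0 0 0.3;0 0 0 0 0;0 0 0 0 0;0 0 0 0 0;0 0 0 0 0;0 0 0 0 0")

```text
t: 24.45
tool_pos: [551.1, 42.2, 204.7]
ee_rot: [-3.142, -0.0, 3.122]
ft_force: [-0.3, -0.2, -1.1]
gripper_width: 85.6
```

play_rows(moves="3 0 0 0 0;5 0 0 0 0;0 0 -20 0 0;0 0 -40 0 0;0 0 -40 0 0;30 0 -30 0 0;40 0 0 0 0;30 0 0 0 0")

```text
t: 25.25
tool_pos: [441.3, 44.2, 335.4]
ee_rot: [3.141, 0.001, 3.122]
ft_force: [-0.4, 0.8, 0.7]
gripper_width: 85.5
```

```bash
python3 - <<'E'
from h import *
s=cam("scene");t=cam("top")
cv2.imwrite("pics/b11.png",cv2.resize(s["image"][180:270,180:300],None,fx=6,fy=6,interpolation=2))
cv2.imwrite("pics/a11.png",cv2.resize(t["image"][80:220,210:300],None,fx=4,fy=4,interpolation=2))
p=r.observe();print(p["tool_pos"],p["gripper_width"],p["ft_force"],p["t"])
E
```

```text
[439.73773447  44.25010684 334.55391819] 85.47018606302035 [ 0.27009464  0.2517465  -0.02747391] 25.35
```

View pics/b11.png

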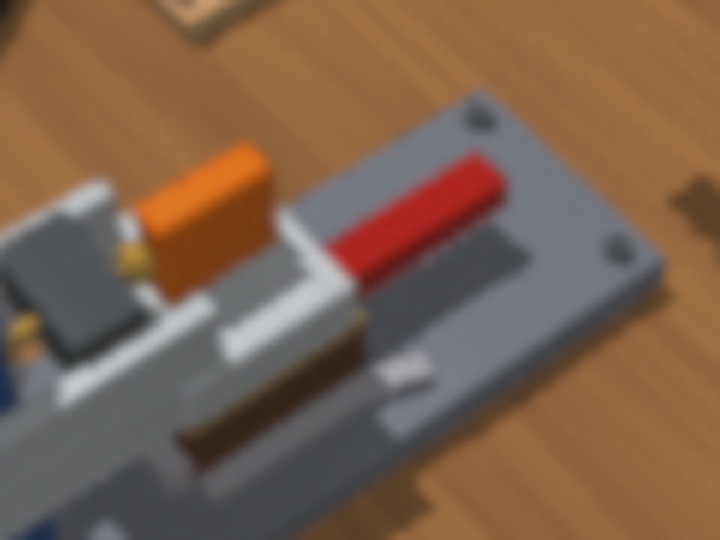

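View pics/a11.png

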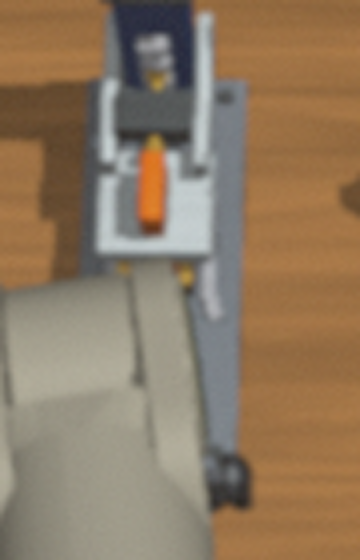

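play_rows(moves="0 40 -10 0 0;0 40 0 0 0;0 40 0 0 0;0 40 0 0 0;0 40 0 0 0;0 40 0 0 0;0 40 0 0 0;0 0 0 0 0")

```text
t: 26.15
tool_pos: [446.7, 330.5, 343.9]
ee_rot: [3.14, -0.001, 3.13]
ft_force: [-0.7, 0.5, 0.5]
gripper_width: 85.5
```

```bash
python3 - <<'E'
from h import *
s=cam("scene");t=cam("top")
cv2.imwrite("pics/a12.png",cv2.resize(t["image"][80:220,210:300],None,fx=5,fy=5,interpolation=2))
cv2.imwrite("pics/all12.png",t["image"])
for c,b in((t,(225,150,50,60)),(s,(225,195,50,45))):
    h=cv2.cvtColor(c["image"],cv2.COLOR_BGR2HSV);m=np.zeros(h.shape[:2],np.uint8);x,y,w,hh=b
    hm=cv2.inRange(h,(0,150,80),(6,255,255))|cv2.inRange(h,(174,150,80),(180,255,255));m[y:y+hh,x:x+w]=hm[y:y+hh,x:x+w]
    rr=cv2.minAreaRect(np.argwhere(m)[:,::-1].astype(np.float32));bp=cv2.boxPoints(rr);print(rr);print([onz(c,*q,58).round(1).tolist() for q in bp])
E
```

```text
((248.0, 165.5), (27.0, 8.0), 90.0)
[[605.8, 54.2, 58.0], [605.8, 31.4, 58.0], [527.2, 30.5, 58.0], [527.2, 53.0, 58.0]]
((249.57691955566406, 216.11537170410156), (9.15255355834961, 29.121761322021484), 56.3099365234375)
[[601.4, 36.1, 58.0], [527.1, 35.3, 58.0], [533.1, 60.7, 58.0], [605.9, 60.5, 58.0]]
```

View pics/a12.png

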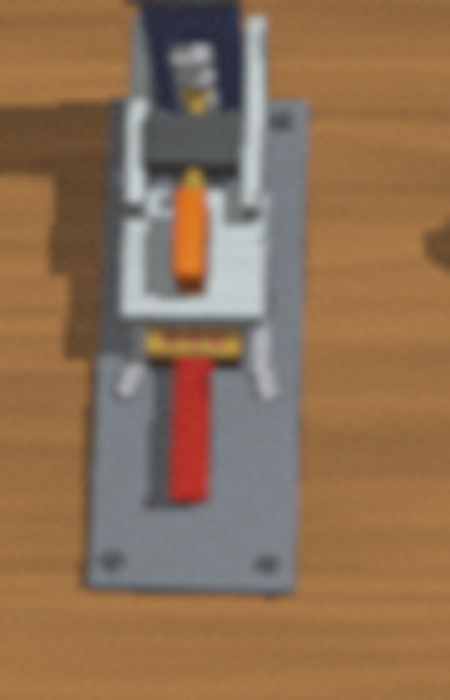

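View pics/all12.png

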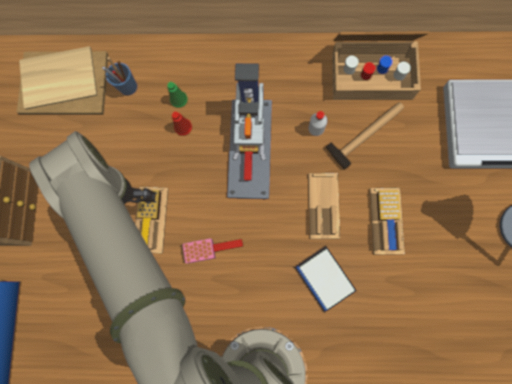

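```bash
python3 - <<'E'
from rig import r
print(r.observe()["joint_velocities"].round(3)); print(r.sign_off())
E
```

```text
[ 0.028 -0.024  0.035  0.023  0.007  0.002  0.002]
the job is handed in; nothing more can be done
None
```

I handed the job in at about 26 s, with every step done and my last checks agreeing; sign-off gave no verdict.

**Head:** I lifted it by the orange grip about 37 mm and let it down on the first notch. The grip load dropped to about 0 N after I opened the fingers. The pictures afterwards show it still hanging, about 30 mm up.

**Plate:** I gripped the red-handled plate by its block, lifted it out of the cradle and laid it flat on the bed about 95 mm in front of home. I let go, then slid it in by the handle for about 94.5 mm until it pushed firmly on the back stop (16 N, no side force).

**Last checks:**
- **Depth:** the handle end measured 527 mm in world x in both views (527–533 mm at its corners in the oblique view). That puts the plate at about 652–655 mm against my home estimate of 652 mm, which is itself only good to about 3 mm. The force onset came slightly earlier, at about 92.5 mm of travel. The firm contact is my main evidence that it is fully home.
- **Sideways:** from the top view the plate is within about 1 mm of the middle, and it looks square. The oblique view reads a few mm further left, as it did for the cradle earlier, so I went by the top view.
- **Everything else:** the other plates, the thread cone, the glue bottle and the pink look-alike appear untouched. The yellow plate was partly hidden by the arm in the last picture. The arm ended clear of everything.

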